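# Unhook the stock bin and shelve it

## Robot

A 6-joint arm with a two-finger parallel gripper is mounted at the origin on the work surface. World frame = base frame: x ahead of the robot, y to its left, z up, the work surface at z = 0. Lengths are in m, angles in degrees, forces in N, time in s.
With the tool pointing down it reaches from about 0.375 to 0.975 m from the base axis. Payload 3.8 kg.
Tool frame: the origin (TCP) lies at the very end of the fingers, on their centre line; the grasp point (between the pads) lies 19 mm behind it; z points along the fingers, y is the line along which they close (so a half turn about z gives the same grasp; the last joint's range is limited). The gripper opens to 88 mm and grips with 3 to 60 N. Pads are 18 mm wide; open, the fingers measure 123 mm over their backs; the gripper's body (75 mm by 187 mm) begins 45 mm behind the grasp point.
Start: joints at [68.531, 15.12, 91.902, -0, 72.978, -2.114], TCP at [0.224, 0.637, 0.239] pointing down, gripper open.
Joint ranges: [-150.88, 150.88], [-54.13, 125.18], [17.81, 147.31], [-75.09, 255.09], [0, 152.58], [-146.25, 146.25]. Speed limits (degrees/s): [147.25, 147.25, 180, 180, 180, 180].

## Interface

Orientations are given as [roll, pitch, yaw] about the fixed x, y, z axes, in that order (R = Rz(yaw) Ry(pitch) Rx(roll)).
In Python, from station import ctrl gives the robot as it stands.
- The arm moves only by the tool play_rows, never from a script. Its argument "commands" is a list of rows, each an object of numbers: "dx", "dy", "dz": the shift along the tool's x, y, z in cm; "yaw": the turn about the tool's z in rad; "gripper": the closure, from 0 (fully open) to 1 (shut). In form: [{"dx": .., "dy": .., "dz": .., "yaw": .., "gripper": ..}, ...]. A call has 1 to 10 rows; each row shifts and turns the commanded pose from where the row before left it, along the tool's axes as they then stand; what a row does not reach is not made up. A row lasts 1/12 s, in which the tool goes at most 41.7 mm and 7.16 degrees, less where a joint would pass 70% of its speed; a pose out of reach is approached as far as the arm can. A call is refused whole if a number of a shift passes 4.17 or a number of a turn 0.125, either way. A call with a gripper value outside its range is refused whole. The fingers move at their own pace and stop on an object; the grip force is fixed at half the most. Time passes only in rows, so rows that do not move let the fingers close. It gives the time, the measured TCP pose, the force, the opening and the grip force at its end, in the units of the state.
- ctrl.observe(): the state, without advancing time (a new reading comes with each control period).
- ctrl.capture(name): name is "scene" or "side" or "wrist"; returns the picture (420x560x3 uint8, blue, green, red); there is no depth.
- ctrl.get_calibration(name): a dict with "K" (3x3 intrinsics, pixels), "extrinsics" (4x4, takes a point from camera to world coordinates). Camera axes: x right, y down, z forward; pixel columns grow to the right and rows downward; lengths in m; the calibration is good to about 2 mm. A picture is of the moment at which its call begins: read the wrist's pose just before it. get_calibration takes no time and is no camera call; for the wrist camera it gives the pose at the moment of the call.
- ctrl.job_done(): hands the job in; it is judged then, once.
The state is a dict: "time": time; "joint_pos": joint angles; "qvel": joint speeds; "effort": joint torques, N m; "tcp_pos": TCP position; "eef_rot": TCP orientation; "wrist_force": force on the tool from outside, world axes, zero at the start; "ft_torque": the same for the moment, N m; "finger_gap": finger opening in m; "grip_force": force on a finger pad.
Only numpy, scipy, OpenCV 4.12 (cv2) and the standard library are available. Lean on these libraries where they do the work, as an engineer would, in place of code of your own. Each camera call takes 0.05 s, during which the arm holds its last target. There are 200 camera calls.

## Task

Take the stock bin off the hook stand: pull its carrying handle out against the hook's sprung keeper so that the handle presses the keeper open (keep the gripper itself off the hook and keeper), then lift it off. Stand the bin upright on the table and let go, then take it again by the tongue on its front and put it into the empty bay of the small two-bay rack, pushed back until its front is about level with the rack's front edge and only the tongue sticks out. Do not drop the bin, and leave the carton and the toy car where they are.

Things in the scene. Friction and masses are not known exactly. Their poses are not given: they have to be found in the camera images.
- stand: Fixed steel hook stand. Origin on the table below the hook's seat; z up, hook opens to its -x (roughly towards the robot). Sizes mm: base plate x -48 to 108, 130 wide, 10 high; post x 70 to 92, 30 wide, 211 high. Level roof arm over the seat, 12 wide, from the post to x = -12, underside z = 198, top 206: it stops a straight lift from the seat.
- keeper (a joint): Sprung keeper: steel leaf 4 thick, 22 wide, 30 long, hinged on the prong at stand x = -18, z = 167. 0 rad = upright, shut, just outside the roof arm's end; opens only outwards, folding down to the tip (stand -x), up to 1.45 rad. Spring 0.06 N m shut to 0.12 N m open (4 to 12 N at the bail). Springs shut once the bail is lifted off.
- seat (a point): Point on top of the hook's prong, under the hanging bail (stand x = 0, z = 170). Prong: level, 12 wide (y), 12 thick, from the post to stand x = -60, ending in an upturned tip (x -60 to -50, top z = 186). Between the roof arm's end (x = -12) and the tip the hook is open upward, closed only by the keeper.
- bin: Loose open grey stock bin, about 0.3 kg, 100 deep (x), 130 wide (y), 60 high, boxed goods fixed inside. Origin centre of underside, z up, front faces -x. Rigid steel bail above it, and a tongue on its front: x -50 to -116, 12 thick (y, centred), z 25 to 60. At the start it hangs by the bail's middle on the hook, underside 40 above the table, front to the stand's -x.
- bail (a point): Middle of the bail (carrying handle): square bar 10 x 10 along the bin's y at bin x = 0, axis at z = 135, between uprights at y = +-61 (8 thick). The hook's prong passes under the bar here; the bar is free to grip 20 to 50 mm to either side.
- tongue (a point): A grip point on the tongue, 48 in front of the bin's front wall (bin x = -98, z = 45).
- rack: Fixed grey steel rack with a clear plastic top, two bays side by side. Origin on the table below the middle of its front edge; front faces -x (to the robot), z up. 356 wide (y), 150 deep (x 0 to 150), 197 high. Bottom board 15 thick (a step up from the table); bays 160 wide, 170 high inside, centred at y = +86 and -86; walls and top 12 thick; back open but for a rail 20 high.
- liner: Flat black rubber liner 120 x 145 x 1 lying on the board of the empty bay; it marks which bay is empty. Origin at its centre underside, 70 behind the rack's front edge, in the middle of the bay's width, 15 above the table; axes as the rack's.
- carton: Brown cardboard carton 100 x 120 x 110 high in the other bay, loose, stays there. Origin centre of underside.
- toy_car: Blue toy car 110 x 50 x 50 standing on top of the rack, stays there.

How it is judged (in metres and radians):
On the way, in this order (a step that is already met when the one before it is completed fails the run):
1. the bin's handle presses the keeper open (past 0.6 rad) (value of joint keeper above 0.6 rad and contact force between bin and stand above 0.5 N), for 0.05 s.
2. the bin stands upright on the table, released and at rest (height (world z) of bin below 0.006 m and angle between bin's own z axis and vertical below 0.08 rad and linear speed of bin below 0.02 m/s and contact force between the fingers and bin below 0.05 N and contact force between bin and stand below 0.05 N), for 0.2 s.
3. the bin is gripped again by its tongue (distance between the grasp point and tongue below 0.045 m and contact force between the fingers and bin above 1 N), for 0.1 s.
At the end, for the whole second after the job is handed in: The bin stands at rest and upright on the board of the empty (lined) bay, tongue to the front, its front wall no more than 25 mm out of the rack's front edge, wholly between the bay's walls (within 20 mm of the middle), and the hook's keeper has sprung shut (x of bin in the frame of liner between -0.045 and 0.03 m and y of bin in the frame of liner between -0.02 and 0.02 m and z of bin in the frame of liner between -0.004 and 0.006 m and x of tongue in the frame of liner below -0.05 m and angle between bin's own z axis and vertical below 0.06 rad and linear speed of bin below 0.01 m/s and value of joint keeper below 0.15 rad); the robot touches nothing.
It fails at once if the gripper pushes on the hook or its keeper (contact force between the fingers and stand above 4 N).
It fails at once if the bin is dropped or thrown (faster than 0.9 m/s) (linear speed of bin above 0.9 m/s).
It fails at once if the carton or the toy car is moved by more than 30 mm (distance of any of carton, toy_car from where it was at the start of the episode above 0.03 m).
It fails at once if the bin tips over (more than about 45 degrees) (angle between bin's own z axis and vertical above 0.8 rad).
It also fails if it takes over 64 s, if anything falls off the work surface, if the arm or the gripper's body presses on something with over 40 N, if the wrist force passes 120 N, or if a joint passes its speed limit or range.

## Working session

There is one attempt and no reset: what is moved stays moved. The work goes in short steps, Python scripts to look and compute and a tool call to move; the robot and the scene stay as the last step left them, time stands still between calls to the robot, and variables do not carry over. Pictures are saved under pics/ and viewed, at most 10 in all, crops included, and the job is handed in when it is done.

Besides the shell and the picture viewer there is one more tool, called as a command line: name --argument value ..., lists and objects as JSON in quotes. play_rows: Moves the arm, as the interface text tells. Its arguments: {"type":"object","properties":{"commands":{"type":"array","items":{"type":"object","properties":{"dx":{"type":"number"},"dy":{"type":"number"},"dz":{"type":"number"},"yaw":{"type":"number"},"gripper":{"type":"number"}}}}},"required":["commands"]}

```bash
ls; mkdir -p pics
python3 - <<'E'
from station import ctrl
import cv2,numpy as np
s=ctrl.observe();print({k:np.round(v,3).tolist() for k,v in s.items()})
for n in("scene","side"):
    cv2.imwrite(f"pics/{n}0.png",ctrl.capture(n))
    c=ctrl.get_calibration(n);print(n,np.round(c["K"],1).tolist(),np.round(c["extrinsics"],3).tolist())
E
```

```text
pics
{'time': 0.0, 'joint_pos': [68.531, 15.169, 91.979, -0.001, 72.975, -2.114], 'qvel': [-0.036, 0.065, 0.042, 0.177, 0.128, -0.003], 'effort': [0.005, -50.21, -35.688, 0.073, 0.029, -0.0], 'tcp_pos': [0.223, 0.636, 0.237], 'eef_rot': [-179.877, -0.004, 160.645], 'wrist_force': [0.496, 0.095, -0.359], 'ft_torque': [0.052, -0.072, -0.019], 'grip_force': 0.0, 'finger_gap': 0.088}
scene [[395.4, 0.0, 279.4], [0.0, 395.4, 206.7], [0.0, 0.0, 1.0]] [[-0.944, -0.314, 0.101, 0.53], [-0.33, 0.899, -0.287, 0.279], [-0.001, -0.304, -0.953, 0.996], [0.0, 0.0, 0.0, 1.0]]
side [[543.6, 0.0, 273.7], [0.0, 543.6, 209.8], [0.0, 0.0, 1.0]] [[0.513, -0.743, 0.43, 0.18], [-0.858, -0.446, 0.254, -0.258], [0.004, -0.5, -0.866, 1.006], [0.0, 0.0, 0.0, 1.0]]
```

View pics/scene0.png

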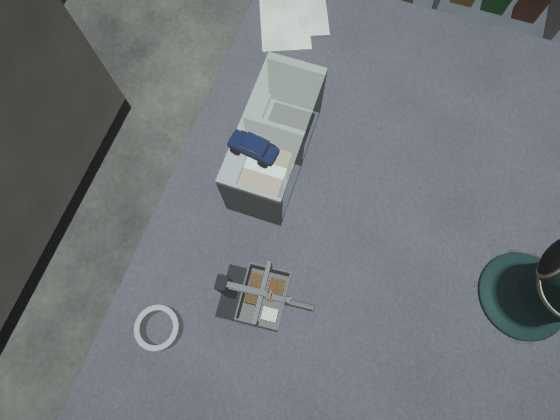

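View pics/side0.png

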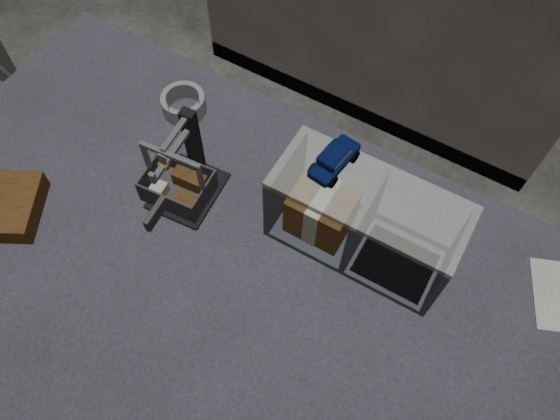

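The scene view shows the bin and hook stand at about (265,290) and the rack at (270,140). The side view shows the stand at (180,160), the carton bay at (320,210) and the lined empty bay at (395,265). Next I'll zoom in on both views to pick corner points.

Run:
```python
import cv2,numpy as np
a=cv2.imread("pics/scene0.png");b=cv2.imread("pics/side0.png")
def z(im,x,y,w,h,f):
    c=cv2.resize(im[y:y+h,x:x+w],None,fx=f,fy=f,interpolation=cv2.INTER_CUBIC)
    c=cv2.convertScaleAbs(c,alpha=1.6,beta=10)
    for i in range(0,w,10):
        cv2.line(c,(i*f,0),(i*f,6 if i%50 else 14),(0,255,255),1)
        if i%20==0: cv2.putText(c,str(x+i),(i*f,22),0,.4,(0,255,255),1)
    for i in range(0,h,10):
        cv2.line(c,(0,i*f),(6,i*f),(0,255,255),1)
        if i%20==0: cv2.putText(c,str(y+i),(8,i*f+5),0,.4,(0,255,255),1)
    return c
cv2.imwrite("pics/bin.png",np.hstack([z(a,205,240,115,120,4)[:, :400] if 0 else z(a,210,250,108,90,4)[:360,:], z(b,125,95,90,90,4)[:360]])[:, :800])
cv2.imwrite("pics/rack.png",np.hstack([z(a,205,45,130,190,3), z(b,255,125,230,190,3)[:, :]])[:, :1200]) if 0 else None
cv2.imwrite("pics/rack_side.png",z(b,255,120,230,190,3))
```

```text
(no output)
```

View pics/bin.png

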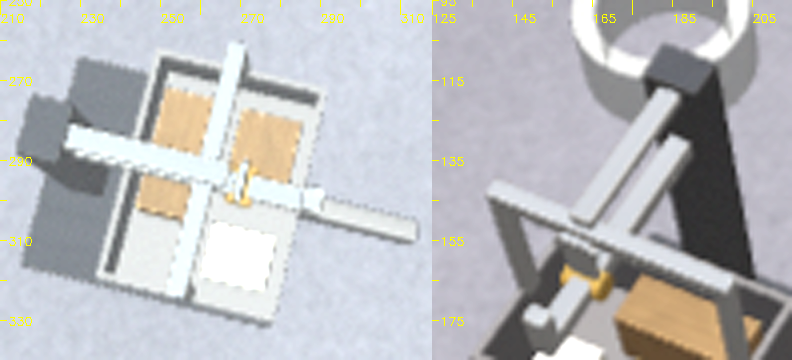

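View pics/rack_side.png

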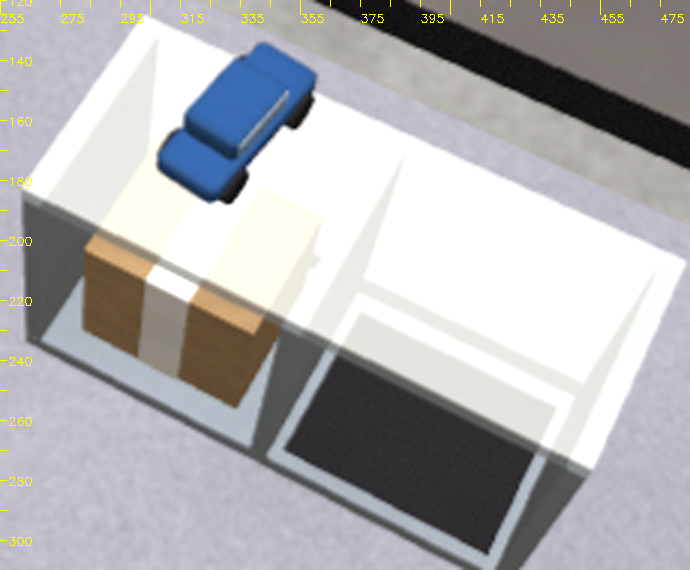

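Picked points: in the scene view the bin rim corners are (250,263), (291,273), (277,331) and (234,319), and the tongue end is (314,308). In the side view the rack's top corners are (262,183), (452,277), (483,207) and (303,125), and the liner's front corners are (350,270) and (418,305). I'll fit poses to these.

```bash
cat > fit.py <<'E'
import numpy as np
from scipy.optimize import least_squares
from station import ctrl
cal={n:ctrl.get_calibration(n) for n in("scene","side")}
def proj(n,P,c=None):
    c=c or cal[n];T=np.linalg.inv(c["extrinsics"]);p=(T[:3,:3]@np.asarray(P).T+T[:3,3:]);q=c["K"]@p;return (q[:2]/q[2]).T
def W(t,P):
    c,s=np.cos(t[2]),np.sin(t[2]);P=np.asarray(P,float)/1000
    return np.c_[c*P[:,0]-s*P[:,1]+t[0],s*P[:,0]+c*P[:,1]+t[1],P[:,2]]
def fit(obs,x0):
    def r(t): return np.concatenate([(proj(n,W(t,[o[0] for o in L]))-[o[1] for o in L]).ravel() for n,L in obs.items()])
    s=least_squares(r,x0,loss="soft_l1");print(np.round(s.x,4),"yaw",np.degrees(s.x[2]).round(2));print(np.round(r(s.x).reshape(-1,2),1).tolist());return s.x
E
python3 - <<'E'
from fit import *
print("bin (z offset 40)")
fit({"scene":[((50,-65,100),(250,263)),((-50,-65,100),(290.75,273)),((-50,65,100),(277.5,331.2)),((50,65,100),(234.2,318.7)),((-116,-6,100),(314.5,305.5)),((-116,6,100),(313.7,310.7)),((0,-65,180),(269,260.5)),((0,65,180),(254.2,324))],"side":[((0,65,180),(139,141.2)),((0,-65,180),(201.2,166.2))]},[.55,.5,0])
print("stand")
fit({"scene":[((92,-15,211),(218,273.7)),((92,15,211),(214.5,287.5)),((108,-65,10),(229.5,264.2)),((108,65,10),(215.5,316.2)),((-55,0,186),(288,299.5))],"side":[((70,15,211),(178,115)),((70,-15,211),(193.5,119.2)),((92,-15,211),(197,110.5)),((92,15,211),(185,105.7)),((-55,0,186),(151.5,173))]},[.55,.5,0])
print("rack")
fit({"side":[((0,178,197),(262.3,183.3)),((0,-178,197),(452.3,276.7)),((150,-178,197),(483.3,207.3)),((150,178,197),(303.3,125)),((0,178,0),(264.3,233.3)),((10,-13.5,16),(350,270)),((10,-158.5,16),(418.3,305))],
"scene":[((150,-178,197),(269,55)),((0,-178,197),(327,68)),((150,178,197),(217,183))]},[.55,0,0])
E
```

```text
bin (z offset 40)
[0.5919 0.2158 0.0925] yaw 5.3
[[-0.9, -1.6], [1.0, -1.0], [0.3, -0.7], [-0.8, 0.2], [0.2, -0.2], [-0.2, 0.1], [0.5, 0.0], [-1.0, -0.1], [-1.3, 0.1], [-3.5, -0.2]]
stand
[0.5913 0.2159 0.1005] yaw 5.76
[[-0.0, -2.2], [-0.8, -1.1], [-0.2, -1.8], [-0.8, -1.5], [0.2, -1.7], [-1.4, -1.3], [-3.0, -0.2], [-0.7, 0.3], [-2.6, -0.2], [-0.6, 1.1]]
rack
[ 0.6203 -0.1533  0.0138] yaw 0.79
[[-0.4, -0.3], [0.3, 0.2], [0.5, -0.2], [-0.8, 0.2], [-0.9, 1.0], [-0.8, -0.0], [-0.8, 0.1], [-0.8, -4.8], [0.5, -1.3], [-2.1, -3.3]]
```

play_rows --commands '[{"dz":-0.6,"yaw":0.1135,"gripper":0},{"dz":-0.6,"yaw":0.1135,"gripper":0},{"dz":-0.6,"yaw":0.1135,"gripper":0},{"dz":-0.6,"yaw":0.1135,"gripper":0},{"dz":-0.6,"yaw":0.1135,"gripper":0},{"dz":-0.6,"yaw":0.1135,"gripper":0},{"dz":-0.6,"yaw":0.1135,"gripper":0},{"dz":-0.6,"yaw":0.1135,"gripper":0},{"dz":-0.6,"yaw":0.1135,"gripper":0},{"dz":-0.6,"yaw":0.1135,"gripper":0}]'

```text
validation failed for argument at $.co...
```

```bash
cat > go.py <<'E'
import sys,numpy as np
from station import ctrl
from scipy.spatial.transform import Rotation as R
def go(target,yaw=None,n=10):
    s=ctrl.observe();d=(np.array(target)-s["tcp_pos"])*100
    r=R.from_euler("xyz",s["eef_rot"],degrees=True)
    t=r.inv().apply(d);dy=None if yaw is None else -np.radians((yaw-s["eef_rot"][2]+180)%360-180)
    print("t",s["time"],"tcp",np.round(s["tcp_pos"],4),np.round(s["eef_rot"],2),"gap",round(s["finger_gap"],4),"grip",round(s["grip_force"],1),"F",np.round(s["wrist_force"],1))
    print("total cm",np.round(t,2),"yaw rad",dy,"| per row",np.round(t/n,3),None if dy is None else round(dy/n,4))
if __name__=="__main__":
    a=[float(v) for v in sys.argv[1:]];go(a[:3],a[3],int(a[4]))
E
python3 go.py 0.595 0.18 0.32 95.55 20
```

```text
t 0.1 tcp [0.2235 0.6363 0.2375] [-179.89   -0.    160.65] gap 0.0881 grip 0.0 F [ 0.6 -0.1 -0.9]
total cm [-50.17 -30.75  -8.19] yaw rad 1.1361768491090443 | per row [-2.509 -1.538 -0.409] 0.0568
```

play_rows --commands '[{"dx":0,"dy":0,"dz":-0.8,"yaw":0.1135,"gripper":0},{"dx":0,"dy":0,"dz":-0.8,"yaw":0.1135,"gripper":0},{"dx":0,"dy":0,"dz":-0.8,"yaw":0.1135,"gripper":0},{"dx":0,"dy":0,"dz":-0.8,"yaw":0.1135,"gripper":0},{"dx":0,"dy":0,"dz":-0.8,"yaw":0.1135,"gripper":0},{"dx":0,"dy":0,"dz":-0.8,"yaw":0.1135,"gripper":0},{"dx":0,"dy":0,"dz":-0.8,"yaw":0.1135,"gripper":0},{"dx":0,"dy":0,"dz":-0.8,"yaw":0.1135,"gripper":0},{"dx":0,"dy":0,"dz":-0.8,"yaw":0.1135,"gripper":0},{"dx":0,"dy":0,"dz":-0.8,"yaw":0.1135,"gripper":0}]'

```text
time: 0.93
tcp_pos: [0.2236, 0.6365, 0.3183]
eef_rot: [-180.0, 0.1, 95.3]
wrist_force: [-0.3, -0.0, -0.1]
finger_gap: 0.0878
grip_force: 0.0
```

```bash
python3 go.py 0.595 0.18 0.32 95.55 18
```

```text
t 0.9333 tcp [0.2236 0.6365 0.3183] [-1.7997e+02  7.0000e-02  9.5290e+01] gap 0.0878 grip 0.0 F [-0.3 -0.  -0.1]
total cm [-48.88  32.77  -0.13] yaw rad -0.004521212954013487 | per row [-2.716  1.821 -0.007] -0.0003
```

play_rows --commands '[{"dx":-2.7,"dy":1.8,"dz":0,"yaw":0,"gripper":0},{"dx":-2.7,"dy":1.8,"dz":0,"yaw":0,"gripper":0},{"dx":-2.7,"dy":1.8,"dz":0,"yaw":0,"gripper":0},{"dx":-2.7,"dy":1.8,"dz":0,"yaw":0,"gripper":0},{"dx":-2.7,"dy":1.8,"dz":0,"yaw":0,"gripper":0},{"dx":-2.7,"dy":1.8,"dz":0,"yaw":0,"gripper":0},{"dx":-2.7,"dy":1.8,"dz":0,"yaw":0,"gripper":0},{"dx":-2.7,"dy":1.8,"dz":0,"yaw":0,"gripper":0},{"dx":-2.7,"dy":1.8,"dz":0,"yaw":0,"gripper":0},{"dx":-2.7,"dy":1.8,"dz":0,"yaw":0,"gripper":0}]'

```text
time: 1.77
tcp_pos: [0.4298, 0.3842, 0.3182]
eef_rot: [-180.0, 0.0, 95.6]
wrist_force: [0.7, 0.5, -0.2]
finger_gap: 0.0882
grip_force: 0.0
```

play_rows --commands '[{"dx":-2.7,"dy":1.8,"dz":0,"yaw":0,"gripper":0},{"dx":-2.7,"dy":1.8,"dz":0,"yaw":0,"gripper":0},{"dx":-2.7,"dy":1.8,"dz":0,"yaw":0,"gripper":0},{"dx":-2.7,"dy":1.8,"dz":0,"yaw":0,"gripper":0},{"dx":-2.7,"dy":1.8,"dz":0,"yaw":0,"gripper":0},{"dx":-2.7,"dy":1.8,"dz":0,"yaw":0,"gripper":0},{"dx":-2.7,"dy":1.8,"dz":0,"yaw":0,"gripper":0},{"dx":-2.9,"dy":2.2,"dz":0,"yaw":0,"gripper":0},{"dx":0,"dy":0,"dz":0,"yaw":0,"gripper":0},{"dx":0,"dy":0,"dz":0,"yaw":0,"gripper":0}]'

```text
time: 2.6
tcp_pos: [0.5984, 0.1817, 0.3177]
eef_rot: [-179.9, 0.0, 95.4]
wrist_force: [-0.5, 0.3, -0.4]
finger_gap: 0.0884
grip_force: 0.0
```

```bash
cat > wr.py <<'E'
import sys,cv2,numpy as np,pickle
from station import ctrl
c=ctrl.get_calibration("wrist");im=ctrl.capture("wrist");n=sys.argv[1]
pickle.dump(c,open(f"pics/{n}.pkl","wb"));cv2.imwrite(f"pics/{n}.png",cv2.resize(im,(784,588),interpolation=cv2.INTER_CUBIC))
print(np.round(c["extrinsics"],3).tolist())
E
python3 wr.py w1; python3 go.py 0.595 0.18 0.32 95.55 1
```

```text
[[0.996, 0.09, 0.027, 0.59], [0.094, -0.951, -0.295, 0.258], [-0.001, 0.297, -0.955, 0.464], [0.0, 0.0, 0.0, 1.0]]
t 2.65 tcp [0.5977 0.1828 0.3179] [-1.799e+02 -2.000e-02  9.552e+01] gap 0.0878 grip 0.0 F [-0.5  1.7  0.2]
total cm [-0.26 -0.3  -0.21] yaw rad -0.0005598702532069038 | per row [-0.255 -0.296 -0.21 ] -0.0006
```

View pics/w1.png

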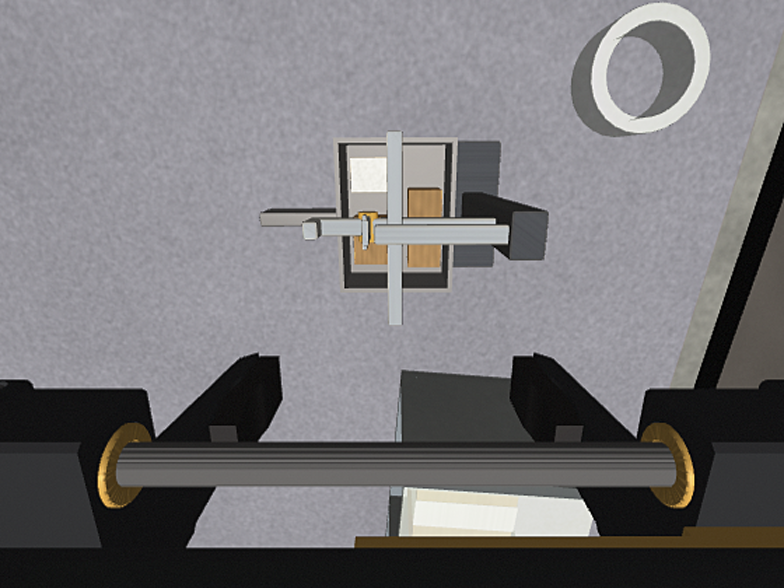

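The wrist view shows the bail running from (395,131) to (395,325), the hook tip at (311,231), the post top at (509–548, 208–259) and the bin rim corners at (333,138), (458,137), (450,290) and (343,291). I'll use these points to refine the poses.

Run:
```python
import pickle,fit as f,numpy as np
f.cal["w"]=pickle.load(open("pics/w1.pkl","rb"))
g=lambda L:[(p,(q[0]/1.4,q[1]/1.4)) for p,q in L]
B=[((0,65,180),(394.5,131)),((0,-65,180),(395.5,325)),((-50,65,100),(333,138)),((50,65,100),(458,137)),((50,-65,100),(450,290)),((-50,-65,100),(343,291))]
S=[((70,15,211),(509,208)),((92,15,211),(548,211)),((92,-15,211),(545,259)),((70,-15,211),(509,259)),((-55,0,186),(311,231))]
f.fit({"w":g(B)},[.59,.216,.1]);f.fit({"w":g(S)},[.59,.216,.1])
f.fit({"w":g(B)+g(S)},[.59,.216,.1])
```

```text
[0.5942 0.2158 0.0987] yaw 5.66
[[0.3, -1.4], [0.2, -0.5], [-0.0, -0.0], [-0.5, 0.2], [1.2, 1.8], [-2.2, 1.4]]
[0.5923 0.2186 0.1065] yaw 6.1
[[1.9, 0.8], [0.9, -1.7], [-0.3, -0.0], [-0.6, 0.3], [-1.6, 0.2]]
[0.5932 0.2174 0.1072] yaw 6.14
[[-1.3, -3.5], [-0.0, -2.1], [-1.3, -1.3], [-1.6, -1.8], [1.1, 0.1], [-2.4, 0.4], [2.8, 2.2], [1.7, -0.3], [0.5, 1.3], [0.3, 1.6], [-0.6, 1.5]]
```

play_rows --commands '[{"dx":-0.2,"dy":-0.1,"dz":1.8,"yaw":-0.005,"gripper":0},{"dx":0,"dy":0,"dz":1.8,"yaw":0,"gripper":0},{"dx":0,"dy":0,"dz":1.8,"yaw":0,"gripper":0},{"dx":0,"dy":0,"dz":1.8,"yaw":0,"gripper":0},{"dx":0,"dy":0,"dz":1.8,"yaw":0,"gripper":0},{"dx":0,"dy":0,"dz":1.8,"yaw":0,"gripper":0},{"dx":0,"dy":0,"dz":1.8,"yaw":0,"gripper":0},{"dx":0,"dy":0,"dz":1.8,"yaw":0,"gripper":0},{"dx":0,"dy":0,"dz":1.4,"yaw":0,"gripper":0},{"dx":0,"dy":0,"dz":0,"yaw":0,"gripper":0}]'

```text
time: 3.48
tcp_pos: [0.5937, 0.1818, 0.1568]
eef_rot: [-179.6, 0.0, 96.0]
wrist_force: [0.6, -0.5, -0.3]
finger_gap: 0.0883
grip_force: 0.0
```

play_rows --commands '[{"dx":0,"dy":0,"dz":0,"yaw":0,"gripper":0.4},{"dx":0,"dy":0,"dz":0,"yaw":0,"gripper":0.8},{"dx":0,"dy":0,"dz":0,"yaw":0,"gripper":1},{"dx":0,"dy":0,"dz":0,"yaw":0,"gripper":1},{"dx":0,"dy":0,"dz":0,"yaw":0,"gripper":1},{"dx":0,"dy":0,"dz":0,"yaw":0,"gripper":1},{"dx":0,"dy":0,"dz":0,"yaw":0,"gripper":1},{"dx":0,"dy":0,"dz":0,"yaw":0,"gripper":1}]'

```text
time: 4.15
tcp_pos: [0.5972, 0.1811, 0.1609]
eef_rot: [180.0, -0.0, 95.9]
wrist_force: [0.2, 0.5, -0.2]
finger_gap: 0.0369
grip_force: 0.0
```

play_rows --commands '[{"dx":0,"dy":0,"dz":0,"yaw":0,"gripper":1},{"dx":0,"dy":0,"dz":0,"yaw":0,"gripper":1},{"dx":0,"dy":0,"dz":0,"yaw":0,"gripper":1},{"dx":0,"dy":0,"dz":0,"yaw":0,"gripper":1},{"dx":0,"dy":0,"dz":0,"yaw":0,"gripper":1},{"dx":0,"dy":0,"dz":0,"yaw":0,"gripper":1},{"dx":0,"dy":0,"dz":0,"yaw":0,"gripper":1},{"dx":0,"dy":0,"dz":0,"yaw":0,"gripper":1}]'

```text
time: 4.82
tcp_pos: [0.5972, 0.1812, 0.1607]
eef_rot: [180.0, -0.0, 95.9]
wrist_force: [0.9, 0.6, -0.4]
finger_gap: 0.0098
grip_force: 30.0
```

play_rows --commands '[{"dx":0,"dy":0,"dz":-0.15,"yaw":0,"gripper":1},{"dx":0,"dy":-0.4,"dz":0,"yaw":0,"gripper":1},{"dx":0,"dy":-0.4,"dz":0,"yaw":0,"gripper":1},{"dx":0,"dy":-0.4,"dz":0,"yaw":0,"gripper":1},{"dx":0,"dy":-0.4,"dz":0,"yaw":0,"gripper":1},{"dx":0,"dy":-0.4,"dz":0,"yaw":0,"gripper":1},{"dx":0,"dy":-0.4,"dz":0,"yaw":0,"gripper":1},{"dx":0,"dy":-0.4,"dz":0,"yaw":0,"gripper":1},{"dx":0,"dy":-0.4,"dz":0,"yaw":0,"gripper":1},{"dx":0,"dy":0,"dz":0,"yaw":0,"gripper":1}]'

```text
time: 5.65
tcp_pos: [0.5676, 0.1783, 0.165]
eef_rot: [179.6, -0.1, 95.9]
wrist_force: [1.4, -0.3, 2.7]
finger_gap: 0.0093
grip_force: 29.9
```

play_rows --commands '[{"dx":0,"dy":0,"dz":0,"yaw":0,"gripper":1},{"dx":0,"dy":0,"dz":0,"yaw":0,"gripper":1}]'

```text
time: 5.82
tcp_pos: [0.5665, 0.1782, 0.1636]
eef_rot: [179.8, -0.0, 95.9]
wrist_force: [3.8, -1.0, 2.3]
finger_gap: 0.0092
grip_force: 30.0
```

```bash
python3 wr.py w2
```

```text
[[0.995, 0.096, 0.034, 0.557], [0.102, -0.95, -0.294, 0.254], [0.005, 0.296, -0.955, 0.31], [0.0, 0.0, 0.0, 1.0]]
```

View pics/w2.png

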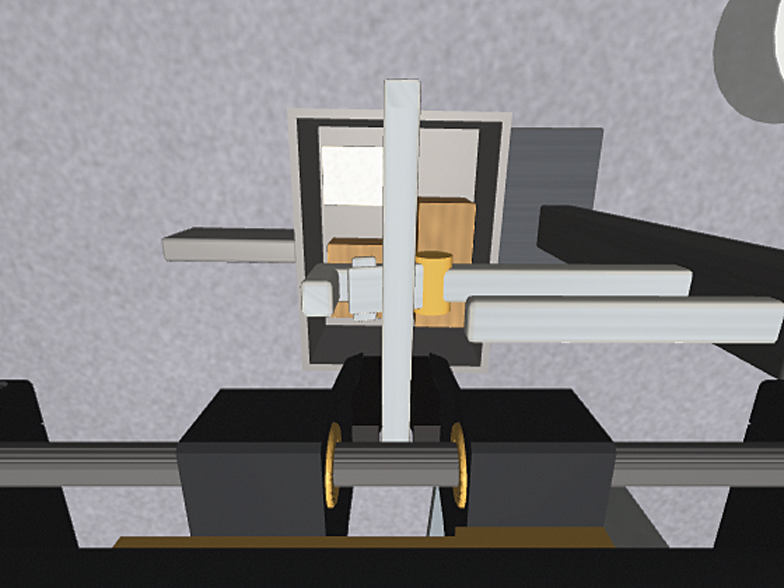

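The keeper leaf at (365,290) is folded towards the tip, and the bail at x ≈ 402 is clear of the roof arm's end (468,320). I can lift straight up.

play_rows --commands '[{"dx":0,"dy":0,"dz":-0.3,"yaw":0,"gripper":1},{"dx":0,"dy":0,"dz":-0.5,"yaw":0,"gripper":1},{"dx":0,"dy":0,"dz":-0.5,"yaw":0,"gripper":1},{"dx":0,"dy":0,"dz":-0.5,"yaw":0,"gripper":1},{"dx":0,"dy":0,"dz":-0.5,"yaw":0,"gripper":1},{"dx":0,"dy":0,"dz":-0.5,"yaw":0,"gripper":1},{"dx":0,"dy":0,"dz":-0.5,"yaw":0,"gripper":1},{"dx":0,"dy":0,"dz":-0.5,"yaw":0,"gripper":1},{"dx":0,"dy":0,"dz":-0.5,"yaw":0,"gripper":1},{"dx":0,"dy":0,"dz":0,"yaw":0,"gripper":1}]'

```text
time: 6.7
tcp_pos: [0.5655, 0.1781, 0.2063]
eef_rot: [179.9, -0.0, 95.9]
wrist_force: [0.9, -0.4, -2.1]
finger_gap: 0.0097
grip_force: 30.0
```

```bash
python3 go.py 0.45 0.167 0.205 95.8 10
```

```text
t 6.7 tcp [0.5655 0.1781 0.2063] [ 1.7995e+02 -1.0000e-02  9.5910e+01] gap 0.0097 grip 30.0 F [ 0.9 -0.4 -2.1]
total cm [  0.09 -11.6    0.12] yaw rad 0.0018662434467675863 | per row [ 0.009 -1.16   0.012] 0.0002
```

play_rows --commands '[{"dx":0,"dy":-0.8,"dz":0,"yaw":0,"gripper":1},{"dx":0,"dy":-1.2,"dz":0,"yaw":0,"gripper":1},{"dx":0,"dy":-1.2,"dz":0,"yaw":0,"gripper":1},{"dx":0,"dy":-1.2,"dz":0,"yaw":0,"gripper":1},{"dx":0,"dy":-1.2,"dz":0,"yaw":0,"gripper":1},{"dx":0,"dy":-1.2,"dz":0,"yaw":0,"gripper":1},{"dx":0,"dy":-1.2,"dz":0,"yaw":0,"gripper":1},{"dx":0,"dy":-1.2,"dz":0,"yaw":0,"gripper":1},{"dx":0,"dy":-1.2,"dz":0,"yaw":0,"gripper":1},{"dx":0,"dy":-0.8,"dz":0,"yaw":0,"gripper":1}]'

```text
time: 7.53
tcp_pos: [0.4521, 0.1662, 0.2052]
eef_rot: [-180.0, 0.0, 95.9]
wrist_force: [-0.9, 0.6, -3.3]
finger_gap: 0.0096
grip_force: 30.0
```

```bash
python3 go.py 0.48 -0.275 0.20 90.8 20; python3 -c "
import cv2
from station import ctrl
a=ctrl.capture('side')[60:340,20:500];cv2.imwrite('pics/s2.png',cv2.resize(a,None,fx=1.6,fy=1.6))"
```

```text
t 7.5333 tcp [0.4521 0.1662 0.2052] [-179.97    0.     95.91] gap 0.0096 grip 30.0 F [-0.9  0.6 -3.3]
total cm [-44.17  -1.77   0.52] yaw rad 0.08921592465721649 | per row [-2.209 -0.088  0.026] 0.0045
```

View pics/s2.png

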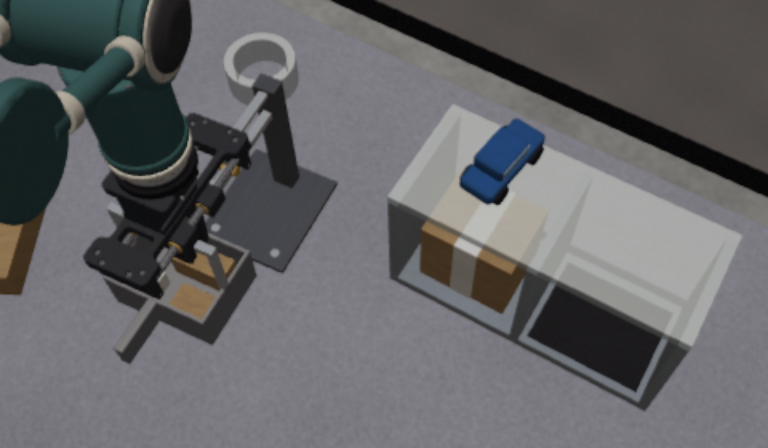

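The bin hangs level and clear of the hook. I'll carry it across to in front of the empty bay.

play_rows --commands '[{"dx":-1.2,"dy":0,"dz":0,"yaw":0.01,"gripper":1},{"dx":-2.2,"dy":0,"dz":0,"yaw":0.01,"gripper":1},{"dx":-2.4,"dy":0,"dz":0,"yaw":0.01,"gripper":1},{"dx":-2.4,"dy":0,"dz":0,"yaw":0.01,"gripper":1},{"dx":-2.4,"dy":0,"dz":0,"yaw":0.01,"gripper":1},{"dx":-2.4,"dy":0,"dz":0,"yaw":0.01,"gripper":1},{"dx":-2.4,"dy":0,"dz":0,"yaw":0.01,"gripper":1},{"dx":-2.4,"dy":0,"dz":0,"yaw":0.01,"gripper":1},{"dx":-2.4,"dy":0,"dz":0,"yaw":0.01,"gripper":1},{"dx":-2.4,"dy":0,"dz":0,"yaw":0,"gripper":1}]'

```text
time: 8.42
tcp_pos: [0.4669, -0.0615, 0.2055]
eef_rot: [179.9, 0.0, 90.7]
wrist_force: [-0.5, -0.5, -3.8]
finger_gap: 0.0094
grip_force: 30.0
```

```bash
python3 go.py 0.48 -0.275 0.20 90.8 10
```

```text
t 8.4167 tcp [ 0.4669 -0.0615  0.2055] [1.7993e+02 5.0000e-02 9.0680e+01] gap 0.0094 grip 30.0 F [-0.5 -0.5 -3.8]
total cm [-21.37   1.06   0.57] yaw rad -0.0021063930044109965 | per row [-2.137  0.106  0.057] -0.0002
```

play_rows --commands '[{"dx":-2.4,"dy":0.1,"dz":0,"yaw":0,"gripper":1},{"dx":-2.4,"dy":0.1,"dz":0.5,"yaw":0,"gripper":1},{"dx":-2.4,"dy":0.1,"dz":0.5,"yaw":0,"gripper":1},{"dx":-2.4,"dy":0.1,"dz":0.5,"yaw":0,"gripper":1},{"dx":-2.4,"dy":0.1,"dz":0.5,"yaw":0,"gripper":1},{"dx":-2.4,"dy":0.1,"dz":0.5,"yaw":0,"gripper":1},{"dx":-2.4,"dy":0.1,"dz":0.5,"yaw":0,"gripper":1},{"dx":-2.2,"dy":0.1,"dz":0.5,"yaw":0,"gripper":1},{"dx":-1.4,"dy":0.1,"dz":0.3,"yaw":0,"gripper":1},{"dx":-0.8,"dy":0.1,"dz":0,"yaw":0,"gripper":1}]'

```text
time: 9.25
tcp_pos: [0.4787, -0.2734, 0.1664]
eef_rot: [-180.0, 0.0, 90.6]
wrist_force: [0.2, 0.2, -3.4]
finger_gap: 0.0094
grip_force: 30.0
```

play_rows --commands '[{"dx":0,"dy":0,"dz":0.5,"yaw":0,"gripper":1},{"dx":0,"dy":0,"dz":0.5,"yaw":0,"gripper":1},{"dx":0,"dy":0,"dz":0,"yaw":0,"gripper":1},{"dx":0,"dy":0,"dz":0,"yaw":0,"gripper":1}]'

```text
time: 9.58
tcp_pos: [0.4786, -0.2697, 0.1566]
eef_rot: [-179.9, -0.1, 90.8]
wrist_force: [0.4, 0.1, -1.9]
finger_gap: 0.0097
grip_force: 30.0
```

```bash
python3 go.py 0.48 -0.275 0.12 90.8 10; python3 -c "
import cv2
from station import ctrl
a=ctrl.capture('side')[180:420,180:520];cv2.imwrite('pics/s3.png',cv2.resize(a,None,fx=2.2,fy=2.2))"
```

```text
t 9.5833 tcp [ 0.4786 -0.2697  0.1566] [-1.7993e+02 -6.0000e-02  9.0810e+01] gap 0.0097 grip 30.0 F [ 0.4  0.1 -1.9]
total cm [-0.54  0.14  3.66] yaw rad 0.00013738175464983208 | per row [-0.054  0.014  0.366] 0.0
```

View pics/s3.png

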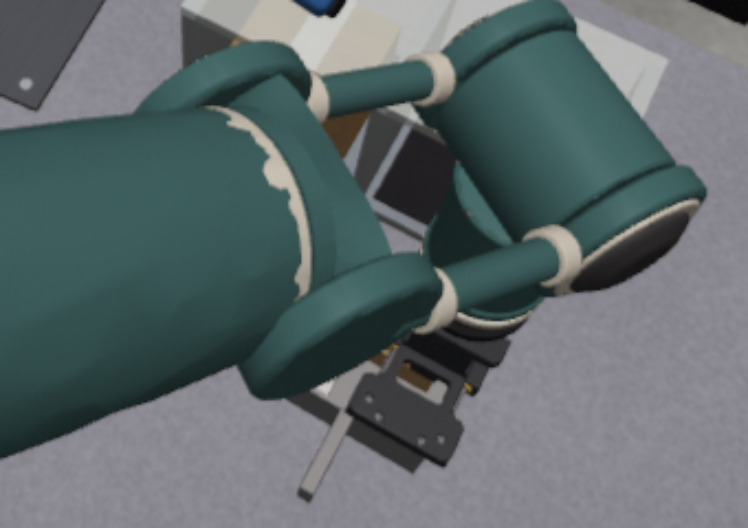

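play_rows --commands '[{"dx":0,"dy":0,"dz":0.4,"yaw":0,"gripper":1},{"dx":0,"dy":0,"dz":0.5,"yaw":0,"gripper":1},{"dx":0,"dy":0,"dz":0.5,"yaw":0,"gripper":1},{"dx":0,"dy":0,"dz":0.5,"yaw":0,"gripper":1},{"dx":0,"dy":0,"dz":0.5,"yaw":0,"gripper":1},{"dx":0,"dy":0,"dz":0.4,"yaw":0,"gripper":1},{"dx":0,"dy":0,"dz":0.3,"yaw":0,"gripper":1},{"dx":0,"dy":0,"dz":0.2,"yaw":0,"gripper":1},{"dx":0,"dy":0,"dz":0.1,"yaw":0,"gripper":1},{"dx":0,"dy":0,"dz":0.1,"yaw":0,"gripper":1}]'

```text
time: 10.47
tcp_pos: [0.4791, -0.2711, 0.1221]
eef_rot: [180.0, 0.0, 90.7]
wrist_force: [0.2, 0.1, -3.6]
finger_gap: 0.0096
grip_force: 30.0
```

play_rows --commands '[{"dx":0,"dy":0,"dz":0,"yaw":0,"gripper":1},{"dx":0,"dy":0,"dz":0,"yaw":0,"gripper":1},{"dx":0,"dy":0,"dz":0,"yaw":0,"gripper":1}]'

```text
time: 10.72
tcp_pos: [0.4792, -0.2712, 0.1225]
eef_rot: [180.0, 0.0, 90.7]
wrist_force: [-0.1, -0.4, -2.2]
finger_gap: 0.0091
grip_force: 30.0
```

play_rows --commands '[{"dx":0,"dy":0,"dz":0.1,"yaw":0,"gripper":1},{"dx":0,"dy":0,"dz":0.1,"yaw":0,"gripper":1},{"dx":0,"dy":0,"dz":0.05,"yaw":0,"gripper":1},{"dx":0,"dy":0,"dz":0,"yaw":0,"gripper":1},{"dx":0,"dy":0,"dz":0,"yaw":0,"gripper":1}]'

```text
time: 11.13
tcp_pos: [0.4795, -0.2713, 0.1213]
eef_rot: [179.9, 0.0, 90.8]
wrist_force: [-1.9, 1.0, 4.7]
finger_gap: 0.0094
grip_force: 30.0
```

The bin is on the table (+4.7 N upward). I'll release it.

play_rows --commands '[{"dx":0,"dy":0,"dz":0,"yaw":0,"gripper":0.7},{"dx":0,"dy":0,"dz":0,"yaw":0,"gripper":0.5},{"dx":0,"dy":0,"dz":0,"yaw":0,"gripper":0.3},{"dx":0,"dy":0,"dz":0,"yaw":0,"gripper":0.3},{"dx":0,"dy":0,"dz":0,"yaw":0,"gripper":0.3},{"dx":0,"dy":0,"dz":0,"yaw":0,"gripper":0.3},{"dx":0,"dy":0,"dz":0,"yaw":0,"gripper":0.3},{"dx":0,"dy":0,"dz":0,"yaw":0,"gripper":0.3},{"dx":0,"dy":0,"dz":0,"yaw":0,"gripper":0.3},{"dx":0,"dy":0,"dz":0,"yaw":0,"gripper":0.3}]'

```text
time: 11.97
tcp_pos: [0.4791, -0.271, 0.1197]
eef_rot: [-180.0, -0.0, 90.7]
wrist_force: [-0.5, 0.7, -0.2]
finger_gap: 0.0614
grip_force: 0.0
```

play_rows --commands '[{"dx":0,"dy":0,"dz":-2,"yaw":0,"gripper":0.3},{"dx":0,"dy":0,"dz":-2.5,"yaw":0,"gripper":0.3},{"dx":0,"dy":0,"dz":-2.5,"yaw":0,"gripper":0.3},{"dx":0,"dy":0,"dz":-2.5,"yaw":0,"gripper":0.3},{"dx":0,"dy":0,"dz":-2.5,"yaw":0,"gripper":0.3},{"dx":0,"dy":0,"dz":-2,"yaw":0,"gripper":0.1},{"dx":0,"dy":-2.5,"dz":0,"yaw":0,"gripper":0},{"dx":0,"dy":-2.5,"dz":0,"yaw":0,"gripper":0},{"dx":0,"dy":-2,"dz":0,"yaw":0,"gripper":0},{"dx":0,"dy":0,"dz":0,"yaw":0,"gripper":0}]'

```text
time: 12.8
tcp_pos: [0.4064, -0.2717, 0.2598]
eef_rot: [-179.9, 0.0, 90.7]
wrist_force: [-0.1, 0.2, -0.2]
finger_gap: 0.0879
grip_force: 0.0
```

```bash
python3 wr.py w3;python3 go.py 0.40 -0.24 0.25 0.8 13
```

```text
[[1.0, 0.011, 0.003, 0.405], [0.011, -0.955, -0.297, -0.195], [-0.0, 0.297, -0.955, 0.406], [0.0, 0.0, 0.0, 1.0]]
t 12.85 tcp [ 0.4081 -0.2719  0.2599] [1.7997e+02 2.0000e-02 9.0660e+01] gap 0.0883 grip 0.0 F [ 0.2 -0.1  0.4]
total cm [ 3.2  -0.77  0.99] yaw rad 1.568293711487212 | per row [ 0.246 -0.059  0.076] 0.1206
```

View pics/w3.png

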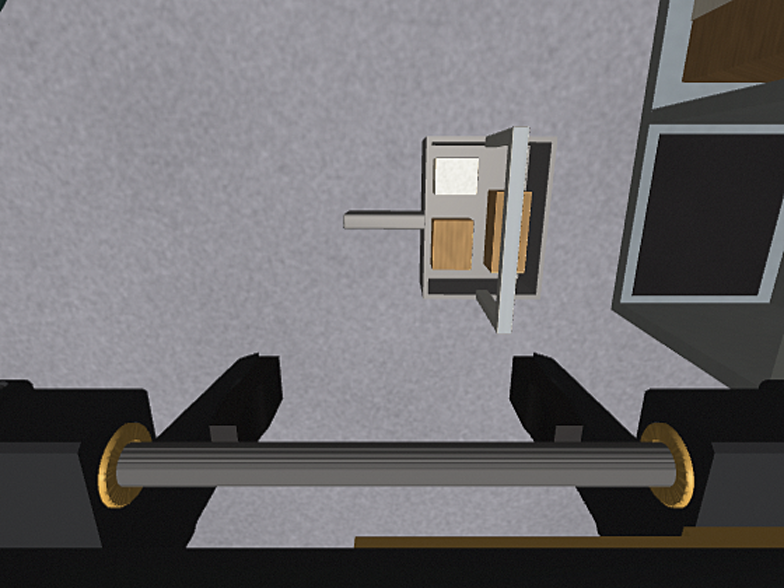

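The bin is upright and free, with its rim at (426,137), (553,140), (537,296) and (423,297) and its tongue end at (344,218). The liner's front corners are (658,134) and (633,295), and the bay board's front corners are (649,125) and (620,303).

Run:
```python
import pickle,fit as f,numpy as np
f.cal["w"]=pickle.load(open("pics/w3.pkl","rb"))
g=lambda L:[(p,(q[0]/1.4,q[1]/1.4)) for p,q in L]
b=f.fit({"w":g([((-50,65,60),(426,137)),((50,65,60),(553,140)),((50,-65,60),(537,296)),((-50,-65,60),(423,297)),((-116,0,60),(344,218)),((0,65,140),(521,127)),((0,-65,140),(505,333))])},[.48,-.24,0])
r=f.fit({"w":g([((10,-13.5,16),(658,134)),((10,-158.5,16),(633,295)),((130,-158.5,16),(770,295)),((0,-6,15),(649,125)),((0,-166,15),(620,303))])},[.62,-.153,0])
print("tongue grip",f.W(b,[(-96,0,45)]),"bay front",f.W(r,[(0,-86,0)]),"goal bin",f.W(r,[(48,-86,16)]))
r2=(np.array(r)+[.6203,-.1533,.0138])/2;print("avg goal",f.W(r2,[(48,-86,16)]))
```

```text
[ 0.4782 -0.2365  0.0069] yaw 0.4
[[0.1, -1.0], [2.9, -2.7], [1.6, 2.0], [-0.6, 0.9], [-1.1, 2.3], [0.2, -0.6], [-1.1, 0.4]]
[ 0.6207 -0.1522  0.0231] yaw 1.32
[[0.9, 0.1], [0.1, 0.4], [-8.2, -0.6], [-0.5, -0.0], [0.8, -0.1]]
tongue grip [[ 0.38223223 -0.23716373  0.045     ]] bay front [[ 0.62270074 -0.23818421  0.        ]] goal bin [[ 0.67068795 -0.23707621  0.016     ]]
avg goal [[ 0.67008561 -0.23785374  0.016     ]]
```

play_rows --commands '[{"dx":0,"dy":0,"dz":0,"yaw":0.121,"gripper":0},{"dx":0,"dy":0,"dz":0,"yaw":0.121,"gripper":0},{"dx":0,"dy":0,"dz":0,"yaw":0.121,"gripper":0},{"dx":0,"dy":0,"dz":0,"yaw":0.121,"gripper":0},{"dx":0,"dy":0,"dz":0,"yaw":0.121,"gripper":0},{"dx":0,"dy":0,"dz":0,"yaw":0.121,"gripper":0},{"dx":0,"dy":0,"dz":0,"yaw":0.121,"gripper":0},{"dx":0,"dy":0,"dz":0,"yaw":0.121,"gripper":0},{"dx":0,"dy":0,"dz":0,"yaw":0.121,"gripper":0},{"dx":0,"dy":0,"dz":0,"yaw":0.121,"gripper":0}]'

```text
time: 13.68
tcp_pos: [0.4103, -0.2719, 0.2596]
eef_rot: [180.0, -0.0, 21.1]
wrist_force: [0.4, 0.3, 0.3]
finger_gap: 0.0882
grip_force: 0.0
```

play_rows --commands '[{"dx":0,"dy":0,"dz":0,"yaw":0.121,"gripper":0},{"dx":0,"dy":0,"dz":0,"yaw":0.121,"gripper":0},{"dx":0,"dy":0,"dz":0,"yaw":0.121,"gripper":0},{"dx":0,"dy":0,"dz":0,"yaw":0,"gripper":0},{"dx":0,"dy":0,"dz":0,"yaw":0,"gripper":0}]'

```text
time: 14.1
tcp_pos: [0.4099, -0.2719, 0.2596]
eef_rot: [-180.0, -0.0, 0.8]
wrist_force: [0.3, 0.3, 0.3]
finger_gap: 0.088
grip_force: 0.0
```

```bash
python3 go.py 0.382 -0.237 0.0235 0.5 10
```

```text
t 14.1 tcp [ 0.4099 -0.2719  0.2596] [-1.7999e+02 -1.0000e-02  8.3000e-01] gap 0.088 grip 0.0 F [0.3 0.3 0.3]
total cm [-2.75 -3.53 23.61] yaw rad 0.005797793976589336 | per row [-0.275 -0.353  2.361] 0.0006
```

play_rows --commands '[{"dx":-1.4,"dy":-1.8,"dz":0,"yaw":0,"gripper":0},{"dx":-1.35,"dy":-1.75,"dz":1.6,"yaw":0,"gripper":0},{"dx":0,"dy":0,"dz":2.8,"yaw":0,"gripper":0},{"dx":0,"dy":0,"dz":3,"yaw":0,"gripper":0},{"dx":0,"dy":0,"dz":3,"yaw":0,"gripper":0},{"dx":0,"dy":0,"dz":3,"yaw":0,"gripper":0},{"dx":0,"dy":0,"dz":3,"yaw":0,"gripper":0},{"dx":0,"dy":0,"dz":3,"yaw":0,"gripper":0},{"dx":0,"dy":0,"dz":2,"yaw":0,"gripper":0},{"dx":0,"dy":0,"dz":0,"yaw":0,"gripper":0}]'

```text
time: 14.93
tcp_pos: [0.3781, -0.2343, 0.0414]
eef_rot: [-179.7, 0.4, 0.8]
wrist_force: [-0.9, 0.1, -0.6]
finger_gap: 0.0883
grip_force: 0.0
```

```bash
python3 go.py 0.382 -0.237 0.0235 0.5 10
```

```text
t 14.9333 tcp [ 0.3781 -0.2343  0.0414] [-179.7     0.41    0.79] gap 0.0883 grip 0.0 F [-0.9  0.1 -0.6]
total cm [0.4  0.28 1.78] yaw rad 0.005093529399981658 | per row [0.04  0.028 0.178] 0.0005
```

play_rows --commands '[{"dx":0,"dy":0,"dz":1.1,"yaw":0,"gripper":0},{"dx":0,"dy":0,"dz":1.1,"yaw":0,"gripper":0},{"dx":0,"dy":0,"dz":0,"yaw":0,"gripper":0},{"dx":0,"dy":0,"dz":0,"yaw":0,"gripper":0.5},{"dx":0,"dy":0,"dz":0,"yaw":0,"gripper":0.8},{"dx":0,"dy":0,"dz":0,"yaw":0,"gripper":1},{"dx":0,"dy":0,"dz":0,"yaw":0,"gripper":1},{"dx":0,"dy":0,"dz":0,"yaw":0,"gripper":1},{"dx":0,"dy":0,"dz":0,"yaw":0,"gripper":1},{"dx":0,"dy":0,"dz":0,"yaw":0,"gripper":1}]'

```text
time: 15.77
tcp_pos: [0.3813, -0.2368, 0.024]
eef_rot: [180.0, -0.0, 0.6]
wrist_force: [0.1, -0.4, -0.4]
finger_gap: 0.0438
grip_force: 0.0
```

play_rows --commands '[{"dx":0,"dy":0,"dz":0,"yaw":0,"gripper":1},{"dx":0,"dy":0,"dz":0,"yaw":0,"gripper":1},{"dx":0,"dy":0,"dz":0,"yaw":0,"gripper":1},{"dx":0,"dy":0,"dz":0,"yaw":0,"gripper":1},{"dx":0,"dy":0,"dz":0,"yaw":0,"gripper":1},{"dx":0,"dy":0,"dz":0,"yaw":0,"gripper":1},{"dx":0,"dy":0,"dz":0,"yaw":0,"gripper":1},{"dx":0,"dy":0,"dz":0,"yaw":0,"gripper":1},{"dx":0,"dy":0,"dz":0,"yaw":0,"gripper":1},{"dx":0,"dy":0,"dz":0,"yaw":0,"gripper":1}]'

```text
time: 16.6
tcp_pos: [0.3812, -0.2367, 0.0237]
eef_rot: [180.0, 0.0, 0.6]
wrist_force: [-0.4, -0.5, -0.3]
finger_gap: 0.0116
grip_force: 30.0
```

```bash
python3 wr.py g0
```

```text
[[0.01, -0.955, -0.295, 0.457], [-1.0, -0.009, -0.004, -0.236], [0.001, 0.295, -0.955, 0.17], [0.0, 0.0, 0.0, 1.0]]
```

play_rows --commands '[{"dx":0,"dy":0,"dz":-0.3,"yaw":0,"gripper":1},{"dx":0,"dy":0,"dz":-0.4,"yaw":0,"gripper":1},{"dx":0,"dy":0,"dz":-0.4,"yaw":0,"gripper":1},{"dx":0,"dy":0,"dz":-0.4,"yaw":0,"gripper":1},{"dx":0,"dy":0,"dz":-0.4,"yaw":0,"gripper":1},{"dx":0,"dy":0,"dz":-0.4,"yaw":0,"gripper":1},{"dx":0,"dy":0,"dz":-0.3,"yaw":0,"gripper":1},{"dx":0,"dy":0,"dz":0,"yaw":0,"gripper":1},{"dx":0,"dy":0,"dz":0,"yaw":0,"gripper":1},{"dx":0,"dy":0,"dz":0,"yaw":0,"gripper":1}]'

```text
time: 17.48
tcp_pos: [0.3811, -0.2366, 0.0496]
eef_rot: [-180.0, 0.0, 0.6]
wrist_force: [-0.6, 0.1, -2.7]
finger_gap: 0.0116
grip_force: 30.0
```

```bash
python3 wr.py g1
python3 - <<'E'
import cv2,numpy as np
a,b=[cv2.imread(f"pics/g{i}.png",0) for i in(0,1)]
p=cv2.goodFeaturesToTrack(a,80,.03,15);q,s,e=cv2.calcOpticalFlowPyrLK(a,b,p,None,winSize=(31,31),maxLevel=4)
for u,v,k,m in zip(p[:,0],q[:,0],s[:,0],e[:,0]):
    if k and m<15: print(np.round(u).astype(int),np.round(v-u,1),round(float(m),1))
from station import ctrl
s=ctrl.observe();print(s["tcp_pos"],s["eef_rot"],s["wrist_force"],s["ft_torque"])
E
```

```text
[[0.01, -0.955, -0.295, 0.457], [-1.0, -0.009, -0.004, -0.236], [0.001, 0.295, -0.955, 0.196], [0.0, 0.0, 0.0, 1.0]]
[749 423] [-0. -0.] 3.0
[433 353] [-0.1 -0. ] 3.7
[344 535] [ 0.1 -0. ] 2.6
[358 353] [ 0. -0.] 4.6
[ 42 423] [-0. -0.] 2.6
[712 546] [-0. -0.] 2.5
[626 266] [-1.4 -1.7] 2.5
[742 441] [ 0. -0.] 1.9
[447 535] [-0. -0.] 2.2
[418 354] [-0.2 -0. ] 3.0
[374 354] [-0.1 -0. ] 4.0
[137  97] [ 1.4 -0. ] 1.6
[166 265] [ 0.7 -1. ] 2.3
[551 234] [-1.   0.4] 2.5
[464 387] [-0.  -0.1] 3.1
[469 507] [ 0. -0.] 1.1
[666  41] [-3.6 -1.2] 2.4
[322 506] [-0. -0.] 1.1
[183 535] [ 0. -0.] 1.8
[127  40] [1.8 0.2] 2.3
[240 234] [0.3 0.5] 2.8
[656  98] [-2.9 -1.1] 2.1
[328 388] [-0.1  0. ] 2.8
[315  44] [-0.1  1.3] 2.4
[ 79 547] [0.  0.1] 2.0
[443 486] [-0. -0.] 1.8
[ 50 440] [-0.  0.] 2.1
[335 226] [-0.1  0.5] 3.3
[417 282] [-0.3 -1.4] 3.4
[622 546] [ 0. -0.] 2.4
[348 486] [-0.  0.] 1.9
[327 109] [-0.2  0.3] 4.4
[375 282] [-0.2 -1.3] 2.7
[ 63 487] [0. 0.] 1.8
[215 389] [-0. -0.] 2.8
[728 486] [-0.  0.] 2.0
[171 441] [ 0.  -0.1] 2.7
[173 486] [-0.1 -0. ] 2.0
[332  70] [-0.2  1.8] 3.5
[ 32 384]
[... 462 characters left out ...]
 [-0.2  0.3] 4.5
[762 381] [-0.1  0. ] 5.1
[462 527] [0. 0.] 1.2
[621 441] [0. 0.] 2.7
[571  31] [-2.3  0.7] 4.5
[374 424] [0. 0.] 1.1
[348 426] [ 0. -0.] 1.2
[574   6] [-2.5  2.2] 4.0
[543  62] [-2.6  1.7] 3.4
[529  71] [-2.2  1.6] 2.8
[241 219] [0.3 0.3] 3.5
[319 535] [-0. -0.] 1.0
[238 192] [-0.  -3.5] 1.7
[234 152] [-0.  -4.3] 1.5
[725 501] [-0.  0.] 3.3
[543 158] [-1.2 -0.1] 1.6
[324 480] [ 0. -0.] 1.0
[500 227] [18.8  0.5] 7.1
[  7 383] [-0.1 -0.1] 3.4
[546 130] [-1.4 -1.4] 2.7
[539 200] [-0.7 -1.8] 3.3
[ 39 406] [0. 0.] 2.3
[ 0.38099556 -0.23658942  0.04950954] [-1.79983980e+02  2.12668150e-02  6.17437013e-01] [-0.03670863  0.55067069 -2.4897534 ] [-0.05216903  0.48580634  0.02429159]
```

The bin is held rigidly: its image shift after lifting is only 1–3 px. I'll insert it now.

play_rows --commands '[{"dx":0.8,"dy":0.04,"dz":0,"yaw":0,"gripper":1},{"dx":1.3,"dy":0.04,"dz":0,"yaw":0,"gripper":1},{"dx":1.3,"dy":0.04,"dz":0,"yaw":0,"gripper":1},{"dx":1.3,"dy":0.04,"dz":0,"yaw":0,"gripper":1},{"dx":1.3,"dy":0.04,"dz":0,"yaw":0,"gripper":1},{"dx":1.3,"dy":0.04,"dz":0,"yaw":0,"gripper":1},{"dx":1.0,"dy":0.04,"dz":0,"yaw":0,"gripper":1},{"dx":1.0,"dy":0.04,"dz":0,"yaw":0,"gripper":1},{"dx":0.7,"dy":0.04,"dz":0,"yaw":0,"gripper":1},{"dx":0,"dy":0.03,"dz":0,"yaw":0,"gripper":1}]'

```text
time: 18.37
tcp_pos: [0.4831, -0.2398, 0.0499]
eef_rot: [180.0, -0.1, 0.7]
wrist_force: [-0.6, 0.2, -3.6]
finger_gap: 0.0113
grip_force: 30.0
```

```bash
python3 go.py 0.573 -0.2385 0.05 0.8 10
```

```text
t 18.3667 tcp [ 0.4831 -0.2398  0.0499] [ 1.7997e+02 -7.0000e-02  6.6000e-01] gap 0.0113 grip 30.0 F [-0.6  0.2 -3.6]
total cm [ 8.99 -0.03  0.  ] yaw rad -0.0024520012387031186 | per row [ 0.899 -0.003  0.   ] -0.0002
```

play_rows --commands '[{"dx":0.8,"dy":0,"dz":0,"yaw":-0.003,"gripper":1},{"dx":1.0,"dy":0,"dz":0,"yaw":0,"gripper":1},{"dx":1.0,"dy":0,"dz":0,"yaw":0,"gripper":1},{"dx":1.0,"dy":0,"dz":0,"yaw":0,"gripper":1},{"dx":0.9,"dy":0,"dz":0,"yaw":0,"gripper":1},{"dx":0.8,"dy":0,"dz":0,"yaw":0,"gripper":1},{"dx":0.5,"dy":0,"dz":0,"yaw":0,"gripper":1},{"dx":0,"dy":0,"dz":0,"yaw":0,"gripper":1}]'

```text
time: 19.03
tcp_pos: [0.5427, -0.2389, 0.0499]
eef_rot: [180.0, -0.1, 0.8]
wrist_force: [0.3, 0.2, -3.6]
finger_gap: 0.0117
grip_force: 30.0
```

play_rows --commands '[{"dx":0.5,"dy":0,"dz":0,"yaw":0,"gripper":1},{"dx":0.5,"dy":0,"dz":0,"yaw":0,"gripper":1},{"dx":0.5,"dy":0,"dz":0,"yaw":0,"gripper":1},{"dx":0.5,"dy":0,"dz":0,"yaw":0,"gripper":1},{"dx":0.5,"dy":0,"dz":0,"yaw":0,"gripper":1},{"dx":0.4,"dy":0,"dz":0,"yaw":0,"gripper":1},{"dx":0,"dy":0,"dz":0,"yaw":0,"gripper":1},{"dx":0,"dy":0,"dz":0,"yaw":0,"gripper":1}]'

```text
time: 19.7
tcp_pos: [0.5704, -0.2383, 0.0497]
eef_rot: [180.0, 0.0, 0.8]
wrist_force: [-0.1, 0.2, -3.2]
finger_gap: 0.0116
grip_force: 30.0
```

```bash
python3 go.py 0.573 -0.2385 0.0397 0.8 10
```

```text
t 19.7 tcp [ 0.5704 -0.2383  0.0497] [1.8e+02 1.0e-02 8.0e-01] gap 0.0116 grip 30.0 F [-0.1  0.2 -3.2]
total cm [0.26 0.02 1.  ] yaw rad 4.061496827496521e-05 | per row [0.026 0.002 0.1  ] 0.0
```

play_rows --commands '[{"dx":0.2,"dy":0,"dz":0.2,"yaw":0,"gripper":1},{"dx":0,"dy":0,"dz":0.2,"yaw":0,"gripper":1},{"dx":0,"dy":0,"dz":0.2,"yaw":0,"gripper":1},{"dx":0,"dy":0,"dz":0.2,"yaw":0,"gripper":1},{"dx":0,"dy":0,"dz":0.1,"yaw":0,"gripper":1},{"dx":0,"dy":0,"dz":0.1,"yaw":0,"gripper":1},{"dx":0,"dy":0,"dz":0,"yaw":0,"gripper":1},{"dx":0,"dy":0,"dz":0,"yaw":0,"gripper":1}]'

```text
time: 20.37
tcp_pos: [0.5722, -0.2384, 0.0398]
eef_rot: [180.0, -0.0, 0.8]
wrist_force: [-0.2, -0.0, -2.4]
finger_gap: 0.012
grip_force: 30.0
```

play_rows --commands '[{"dx":0,"dy":0,"dz":0.07,"yaw":0,"gripper":1},{"dx":0,"dy":0,"dz":0.07,"yaw":0,"gripper":1},{"dx":0,"dy":0,"dz":0,"yaw":0,"gripper":1},{"dx":0,"dy":0,"dz":0,"yaw":0,"gripper":1}]'

```text
time: 20.7
tcp_pos: [0.5725, -0.2385, 0.0387]
eef_rot: [180.0, -0.0, 0.8]
wrist_force: [-0.9, -0.4, -0.3]
finger_gap: 0.0119
grip_force: 30.0
```

Contact with the board is starting: the measured weight is nearly gone. I'll lower a touch more, then release gently.

play_rows --commands '[{"dx":0,"dy":0,"dz":0.07,"yaw":0,"gripper":1},{"dx":0,"dy":0,"dz":0,"yaw":0,"gripper":1},{"dx":0,"dy":0,"dz":0,"yaw":0,"gripper":0.8},{"dx":0,"dy":0,"dz":0,"yaw":0,"gripper":0.6},{"dx":0,"dy":0,"dz":0,"yaw":0,"gripper":0.4},{"dx":0,"dy":0,"dz":0,"yaw":0,"gripper":0.4},{"dx":0,"dy":0,"dz":0,"yaw":0,"gripper":0.4},{"dx":0,"dy":0,"dz":0,"yaw":0,"gripper":0.4},{"dx":0,"dy":0,"dz":0,"yaw":0,"gripper":0.4},{"dx":0,"dy":0,"dz":0,"yaw":0,"gripper":0.4}]'

```text
time: 21.53
tcp_pos: [0.5722, -0.2383, 0.0375]
eef_rot: [-180.0, 0.0, 0.8]
wrist_force: [0.4, -0.8, -0.1]
finger_gap: 0.0529
grip_force: 0.0
```

play_rows --commands '[{"dx":-0.5,"dy":0,"dz":0,"yaw":0,"gripper":0.4},{"dx":-1,"dy":0,"dz":0,"yaw":0,"gripper":0.4},{"dx":-1.5,"dy":0,"dz":0,"yaw":0,"gripper":0.4},{"dx":-2,"dy":0,"dz":0,"yaw":0,"gripper":0.4},{"dx":-2.5,"dy":0,"dz":0,"yaw":0,"gripper":0.4},{"dx":-2.5,"dy":0,"dz":-1,"yaw":0,"gripper":0.4},{"dx":-2.5,"dy":0,"dz":-2,"yaw":0,"gripper":0.4},{"dx":-2,"dy":0,"dz":-2,"yaw":0,"gripper":0.4},{"dx":0,"dy":0,"dz":-2,"yaw":0,"gripper":0.4},{"dx":0,"dy":0,"dz":-2,"yaw":0,"gripper":0.4}]'

```text
time: 22.37
tcp_pos: [0.4245, -0.2398, 0.1278]
eef_rot: [-180.0, 0.1, 0.7]
wrist_force: [0.7, -1.1, -0.3]
finger_gap: 0.053
grip_force: 0.0
```

play_rows --commands '[{"dx":0,"dy":-4,"dz":0,"yaw":0,"gripper":0.4},{"dx":0,"dy":-4,"dz":0,"yaw":0,"gripper":0.4},{"dx":0,"dy":-4,"dz":0,"yaw":0,"gripper":0.4},{"dx":0,"dy":-4,"dz":0,"yaw":0,"gripper":0.4},{"dx":0,"dy":-4,"dz":0,"yaw":0,"gripper":0.4},{"dx":0,"dy":-4,"dz":0,"yaw":0,"gripper":0.4},{"dx":0,"dy":-4,"dz":0,"yaw":0,"gripper":0.4},{"dx":0,"dy":-4,"dz":0,"yaw":0,"gripper":0.4},{"dx":0,"dy":0,"dz":0,"yaw":0,"gripper":0.4}]'

```text
time: 23.12
tcp_pos: [0.4215, 0.0851, 0.1277]
eef_rot: [-179.9, -0.0, 1.2]
wrist_force: [0.7, -0.4, -0.6]
finger_gap: 0.0529
grip_force: 0.0
```

```bash
python3 go.py 0.573 -0.2385 0.0397 0.8 10; python3 -c "
import cv2,numpy as np
from station import ctrl
a=ctrl.capture('side');b=ctrl.capture('scene')
cv2.imwrite('pics/end.png',np.hstack([cv2.resize(a[110:330,250:490],None,fx=2,fy=2),cv2.resize(b[40:260,190:350],None,fx=2,fy=2)]))"
```

```text
t 23.1167 tcp [0.4215 0.0851 0.1277] [-1.7985e+02 -2.0000e-02  1.1600e+00] gap 0.0529 grip 0.0 F [ 0.7 -0.4 -0.6]
total cm [14.49 32.68  8.72] yaw rad 0.006254460477043406 | per row [1.449 3.268 0.872] 0.0006
```

View pics/end.png

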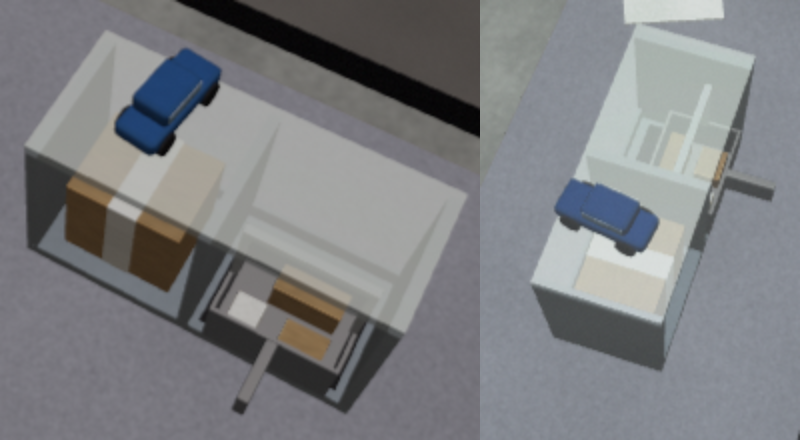

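The bin sits centred in the lined bay with its front level and only the tongue at (255,375) sticking out. The carton and toy car are undisturbed, so I'll hand it in.

```bash
python3 -c "
from station import ctrl
print(ctrl.job_done())"
```

```text
the job is handed in; nothing more can be done
None
```

I handed the job in at about 23 s; no verdict was returned. The bin came off the hook with the keeper pressed open, stood on the table, was taken again by its tongue, and now sits in the lined bay with its front about level. The carton and toy car look unmoved in the last picture. I did not check afterwards that the keeper had sprung shut.

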